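# Lock the focus ring while a bar holds the barrel

## Task

The focus of this bench lens is set and must now be locked. Lay the steel holding bar down into the two notches across the top of the focus barrel, with its one end in the fork of the housing, so that the barrel cannot turn; then turn the knurled lock ring clockwise (seen from above) until it seats against the housing and is firm, but do not force it past that, and the barrel must keep its setting. Leave the bar lying fully down in the notches and do not disturb the other things on the bench.

Things in the scene. Friction and masses are not known exactly. Their poses are not given: they have to be found in the camera images.
- focus_mount: Grey cast housing screwed to the bench: foot 104 x 130 x 10 mm (y = -56 to +74 mm), round body up to 34 mm. Origin on the bench under the barrel's axis, which is its z. A fork post stands on its +y side, y = 51 to 65 mm: two round-topped tines up to 70 mm high, the gap between them 14 mm wide in x, its floor 56 mm above the bench.
- barrel_notch (a point): On the barrel's axis at the floor of the two notches, 58 mm above the bench. The barrel is an aluminium tube, 40 mm outside, 30 mm inside, standing up through the lock ring to 67.5 mm. The notches cut across its rim are 14 mm wide with rounded upper edges and run along this point's y axis, which turns with the barrel (at the start it points at the fork).
- lock_ring_center (a point): Centre of the dark steel knurled lock ring on the barrel's axis, 44 mm above the bench; the ring stays at this height. It is 58 mm across and 14 mm high (37 to 51 mm above the bench; the housing ends at 34 mm). Clockwise it runs with 0.08 N m drag for an unknown 0.3 to 0.9 rad (plus up to 0.15 rad play), then seats. It keeps its place when let go; unless held, the barrel turns with it.
- fork_gap (a point): Middle of the fork's gap, 58 mm from the barrel's axis, 58 mm above the bench.
- holding_bar: Loose steel bar, 12 mm wide (x), 130 mm long (y), 22 mm high (z), 0.16 to 0.26 kg, standing on its narrow edge. Origin at the centre of its underside. In place its underside is on the notch floors, its middle over the barrel's axis, its y along the housing's y (either way round); it then stands 12 mm out of the barrel and 10 mm out of the fork.
- seat_part (a joint): How hard the lock ring is seated, rad: 0 while it runs free; once seated it grows as it is turned on against a torque of 0.2 N m plus 0.1 N m per 0.05 rad (0.05 at 0.3 N m, 0.10 at 0.4). Firm is above 0.03 (0.26 N m); above 0.15 (0.5 N m) it is forced. The torque fades when turning pauses. When the ring is let go the value stays, or springs back to 0.10 if over that.
- barrel_part (a joint): Turn of the focus barrel from its setting, in rad, positive anticlockwise seen from above; 0 means that the notches point at the fork. The bar in the fork leaves it up to about 0.1 rad of play.
- cup_near: Bystander: cut-down steel cup, 57 mm across, 54 mm high, origin under its centre.
- tin_near: Bystander: round tin, 69 mm across, 25 mm high, origin under its centre.
- loupe_near: Bystander: black eye loupe, 34 mm across, 26 mm high, origin under its centre.
Things that resemble listed ones, but are neither listed nor needed, are in the scene too. Several things have the shape of the focus_mount; the one meant has the colours described above.

How it is judged:
On the way, in this order (a step that is already met when the one before it is completed fails the run):
1. the holding bar lies down in the barrel's notches and in the fork, let go (z of holding_bar in the frame of focus_mount between 0.052 and 0.061 m and y of holding_bar in the frame of focus_mount between -0.012 and 0.04 m and x of holding_bar in the frame of focus_mount between -0.008 and 0.008 m and angle between the y axis of holding_bar and the y axis of focus_mount, either way round below 0.12 rad and angle between holding_bar's own z axis and vertical below 0.12 rad and contact force between the fingers and holding_bar below 0.1 N), for 0.2 s.
2. with the bar in place the lock ring is seated firmly (z of holding_bar in the frame of focus_mount between 0.052 and 0.061 m and y of holding_bar in the frame of focus_mount between -0.012 and 0.04 m and x of holding_bar in the frame of focus_mount between -0.008 and 0.008 m and angle between the y axis of holding_bar and the y axis of focus_mount, either way round below 0.12 rad and angle between holding_bar's own z axis and vertical below 0.12 rad and value of joint seat_part above 0.03 rad), for 0.2 s.
At the end, for the whole second after the job is handed in: The lock ring is firm (seat_part over 0.03 rad), the barrel within 0.17 rad of its setting; the bar lies still in notches and fork: underside 52 to 61 mm up, middle at most 12 mm from the axis away from the fork, 40 mm toward it, 8 mm sideways; along the housing's y and level within 0.12 rad (all of step 2 and value of joint barrel_part between -0.17 and 0.17 rad and linear speed of holding_bar below 0.02 m/s); the robot touches nothing.
It fails at once if the lock ring is forced (seat_part beyond 0.15 rad, over 0.5 N m) (value of joint seat_part above 0.15 rad).
It fails at once if the barrel is turned more than 0.25 rad from its setting (not (value of joint barrel_part between -0.25 and 0.25 rad)).
It fails at once if a bystander (cup, tin, loupe) is moved more than 25 mm (distance of any of cup_near, tin_near, loupe_near from where it was at the start of the episode above 0.025 m).
It also fails if it takes over 58 s, if anything falls off the work surface, if the arm or the gripper's body presses on something with over 40 N, if the wrist force passes 120 N, or if a joint passes its speed limit or range.

## Robot

A 6-joint arm with a two-finger parallel gripper is mounted at the origin on a cart in front of the work surface, level with it; the furniture and walls round the work are solid. World frame = base frame: x ahead of the robot, y to its left, z up, the work surface at z = 0. Lengths are in m, angles in rad, forces in N, time in s.
With the tool pointing down it reaches from about 0.425 to 0.95 m from the base axis. Payload 3.5 kg.
Tool frame: the origin (TCP) lies at the very end of the fingers, on their centre line; the grasp point (between the pads) lies 19 mm behind it (grip_depth is the distance from the TCP to the grasp point, in m); x points along the fingers, z is the direction in which the jaws open and shut, and the axes are right-handed (so a half turn about x gives the same grasp; the last joint's range is limited). The gripper opens to 85 mm and grips with 20 to 120 N. Pads are 22 mm wide; open, the fingers measure 114 mm over their backs; the gripper's body (76 mm by 85 mm) begins 54 mm behind the grasp point. The pads swing forward as they close: fully open they stand 13 mm farther back than shut.
Start: joints at [-1.379, 0.286, 1.577, -0, 1.279, -0.15], TCP at [0.226, -0.636, 0.231] pointing down, gripper open.
Joint ranges: [-2.77, 2.77], [-0.9, 2.22], [0.21, 2.48], [-1.53, 4.67], [0.24, 2.81], [-2.84, 2.84]. Speed limits (rad/s): [2.79, 2.79, 3.14, 3.14, 3.14, 3.14].

## Interface

Orientations are given as a unit quaternion [x, y, z, w].
In Python, from plant import get_state, read_camera, calibration, sign_off, recognise, grip_depth gives the robot as it stands. The module is installed in compiled form; this text tells all that it offers.
- The arm moves only by the tool servo_tool, never from a script. Its argument "deltas" is a list that holds one entry, the list of rows, each a list of 4 numbers: the shift along the world's x, y, z scaled (see below), then the turn about the world's z scaled (see below). In form: [[[tx, ty, tz, spin], ...]]. A call has exactly 5 rows; each row is the pose to reach, as a shift and turn from the pose commanded when the call began; what a row does not reach only later rows make up. The controller multiplies each number of a shift by 10 cm and each number of a turn by 90 degrees. A row lasts 1/10 s, in which the tool goes at most 50 mm and 8.59 degrees, less where a joint would pass 70% of its speed; a pose out of reach is approached as far as the arm can. A call with a number of a shift or a turn outside -1 to 1 is refused whole. A call with a gripper value outside its range is refused whole. "claw" is the gripper's target within -1 to 1 (fully open at 1, half-way at 0, shut at -1), set as the call begins (left out, the last holds). The fingers move at their own pace and stop on an object; "force" is the grip in N (left out, the last holds). Time passes only in rows, so rows that repeat a pose let the fingers close, or fill a call up. It gives the time, the measured TCP pose, the force and the opening at its end, in the units of the state.
- get_state(): the state, without advancing time (a new reading comes with each control period).
- read_camera(name): name is "side" or "top"; returns the picture (384x512x3 uint8, blue, green, red); there is no depth.
- calibration(name): a dict with "intrinsics" (3x3 intrinsics, pixels), "R" (3x3) and "t" (3): a world point X has camera coordinates R X + t. Camera axes: x right, y down, z forward; pixel columns grow to the right and rows downward; lengths in m; the calibration is good to about 2 mm. A picture is of the moment at which its call begins. calibration takes no time and is no camera call.
- sign_off(): hands the job in, once; it reports no verdict.
Trained networks look in the newest picture that a camera, given by its name, has taken for a name from the list of things; names that differ only in an ending like _2 or _b are one class to them, and where a whole thing is asked for, a point or a joint stands for the part that bears it (a point fixed in the world has none). Each returns a list of dicts, best first, with "p" (0 to 1); they miss things now and then, are a little off and sometimes report something else, mostly with a low value. They report only what shows in the picture. A call takes as long as a camera call. They do not tell look-alikes from the thing itself.
- recognise(camera, query): "at" ([x, y, z] in m, in world coordinates, good to about 4 mm: the middle of the surface that is visible of it).
The state is a dict: "time": time; "qpos": joint angles; "dq": joint speeds; "joint_efforts": joint torques, N m; "eef_pos": TCP position; "tcp_rot": TCP orientation; "contact_force": force on the tool from outside, world axes, zero at the start; "wrist_torque": the same for the moment, N m; "opening": opening from 0.0 (shut) to 1.0 (fully open).
Only numpy, scipy, OpenCV 4.12 (cv2) and the standard library are available. Lean on these libraries where they do the work, as an engineer would, in place of code of your own. Each camera call takes 0.05 s, during which the arm holds its last target. There are 200 camera calls.

## Working session

There is one attempt and no reset: what is moved stays moved. The work goes in short steps, Python scripts to look and compute and a tool call to move; the robot and the scene stay as the last step left them, time stands still between calls to the robot, and variables do not carry over. Pictures are saved under pics/ and viewed, about 8 in all and at most 12, crops included, and the job is handed in when it is done.

Besides the shell and the picture viewer there is one more tool, called after "Call:" as name(argument=value, ...), one argument or row to a line, values as JSON. servo_tool: Moves the arm, as the interface text tells. Its arguments: {"type":"object","properties":{"deltas":{"type":"array"},"claw":{"type":"number"},"force":{"type":"number"}},"required":["deltas"]}

```bash
mkdir -p pics; cat > h.py <<'E'
import numpy as np, cv2
from plant import *
def pix(c,X):
    k=calibration(c); p=np.array(k["intrinsics"])@(np.array(k["R"])@np.array(X,float)+np.array(k["t"]).ravel()); return p[:2]/p[2]
def ray(c,u,v,z):
    k=calibration(c); R=np.array(k["R"]); t=np.array(k["t"]).ravel()
    d=R.T@np.linalg.inv(np.array(k["intrinsics"]))@[u,v,1]; o=-R.T@t
    return o+d*(z-o[2])/d[2]
E
python3 - <<'E'
from h import *
a=read_camera("top");b=read_camera("side")
cv2.imwrite("pics/a_top.png",a);cv2.imwrite("pics/a_side.png",b)
for c in("top","side"):
  k=calibration(c);print(c,"cam",-np.array(k["R"]).T@np.array(k["t"]).ravel(), k["intrinsics"][0][0])
  for n in("focus_mount","barrel_notch","lock_ring_center","fork_gap","holding_bar","cup_near","tin_near","loupe_near"):
    print(n,[(np.round(r["at"],3).tolist(),round(r["p"],2),pix(c,r["at"]).astype(int).tolist()) for r in recognise(c,n)][:4])
s=get_state();print(s["time"],s["eef_pos"],s["tcp_rot"],s["opening"],grip_depth() if callable(grip_depth) else grip_depth)
E
```

```text
top cam [0.4774737  0.00604153 1.03048883] 389.26678942463354
focus_mount [([0.574, 0.108, 0.016], 0.7, [224, 174]), ([0.388, 0.003, 0.009], 0.56, [266, 244])]
barrel_notch [([0.574, 0.104, 0.056], 0.68, [224, 173]), ([0.379, -0.006, 0.06], 0.66, [270, 250])]
lock_ring_center [([0.387, 0.003, 0.013], 0.86, [266, 245]), ([0.574, 0.109, 0.009], 0.81, [224, 175])]
fork_gap [([0.388, 0.007, 0.014], 0.97, [264, 245]), ([0.575, 0.114, 0.009], 0.71, [222, 174])]
holding_bar [([0.547, -0.19, 0.026], 0.7, [339, 181])]
cup_near [([0.7, -0.058, 0.031], 0.66, [286, 124])]
tin_near [([0.694, -0.268, 0.026], 0.63, [367, 124])]
loupe_near [([0.477, 0.279, 0.024], 0.51, [158, 213]), ([0.568, 0.104, 0.052], 0.31, [224, 175])]
side cam [ 0.46353225 -0.45628782  0.95775897] 350.4084233341548
focus_mount [([0.576, 0.091, 0.017], 0.97, [248, 168])]
barrel_notch [([0.576, 0.094, 0.054], 0.66, [248, 161]), ([0.385, -0.013, 0.056], 0.65, [191, 205])]
lock_ring_center [([0.574, 0.091, 0.019], 0.82, [248, 168])]
fork_gap [([0.382, -0.014, 0.012], 0.83, [193, 212]), ([0.576, 0.093, 0.017], 0.7, [248, 167])]
holding_bar [([0.541, -0.198, 0.021], 0.81, [260, 258])]
cup_near [([0.707, -0.064, 0.035], 0.83, [305, 200])]
tin_near [([0.693, -0.268, 0.022], 0.77, [322, 270]), ([0.709, -0.062, 0.032], 0.2, [305, 200])]
loupe_near []
0.9 [ 0.22625499 -0.63593994  0.23136226] [ 0.40767423  0.57774123 -0.40769402  0.57775633] 0.9983798093969798 0.0187
```

View pics/a_top.png

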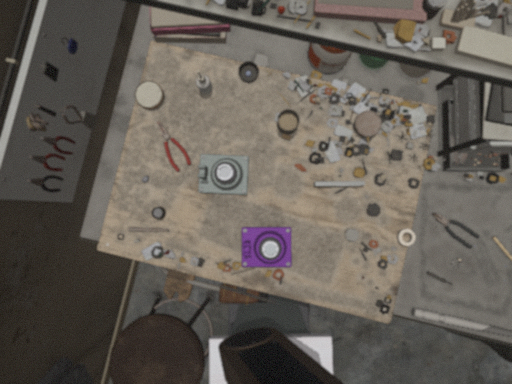

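View pics/a_side.png

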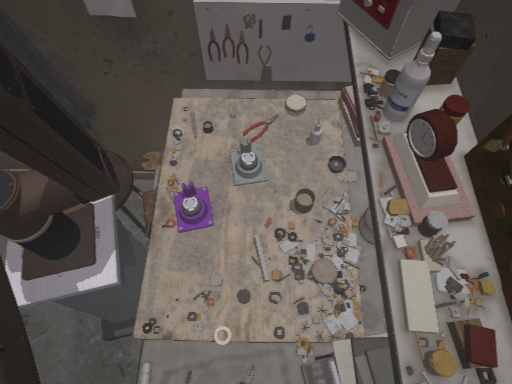

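Two mounts are visible: one grey at top (223,174) and one purple at (267,246). The grey one fits "grey cast housing". There are two bars: pale steel at (339,184) and a thin brown strip at (148,229). The steel one fits. I'll confirm both choices in one crop.

```bash
python3 - <<'E'
from h import *
a=cv2.imread("pics/a_top.png");b=cv2.imread("pics/a_side.png")
r=lambda im,x,y,w,h:cv2.resize(im[y:y+h,x:x+w],(400,300),interpolation=cv2.INTER_CUBIC)
m=np.vstack([np.hstack([r(a,190,144,72,54),r(a,303,157,72,54)]),np.hstack([r(b,212,132,72,54),r(b,226,230,72,54)])])
cv2.imwrite("pics/b.png",m)
E
```

```text
(no output)
```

View pics/b.png

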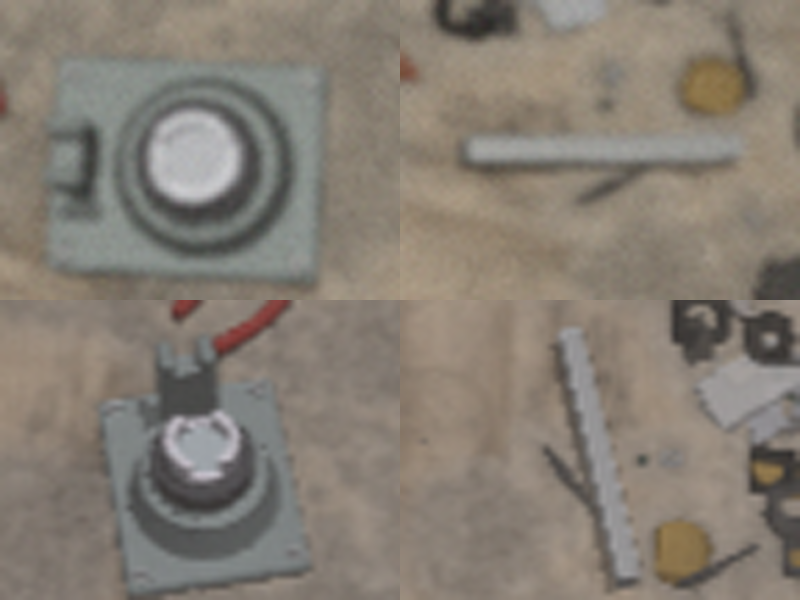

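The crop confirms both: the grey mount has its fork toward +y (image left in the top view), and the steel bar lies along roughly y. Next I'll work out their poses.

```bash
python3 - <<'E'
from h import *
s=5.5556
T=lambda x,y,z,ox,oy,c="top":ray(c,ox+x/s-.4,oy+y/s-.4,z)
P=[T(x,y,.01,190,144) for x,y in((62,60),(326,68),(314,282),(48,265))]
for p in P:print("corner",np.round(p,4))
c=np.mean(P,0);d=(P[0]+P[3]-P[1]-P[2])/2;print("foot c",c,"len",np.hypot(*d[:2]),"width",np.linalg.norm(P[0]-P[3]),"yaw of y axis from world y",np.arctan2(-d[0],d[1]))
e=(P[0]+P[1]-P[2]-P[3])/2;print("x axis yaw",np.arctan2(e[1],e[0]))
print("barrel top",T(193,157,.0675,190,144),"side",T(202,445-300,.0675,212,132,"side"))
print("side foot",[np.round(T(x,y-300,.01,212,132,"side"),4) for x,y in((100,405),(265,383),(310,570),(130,595))])
a=T(65,150,.022,303,157);b=T(342,148,.022,303,157);print("bar",a,b,(a+b)/2,np.linalg.norm(a-b),np.arctan2(-(a-b)[0],(a-b)[1]))
a=T(170,30,.022,226,230,"side");b=T(228,280,.022,226,230,"side");print("bar side",a,b,(a+b)/2,np.linalg.norm(a-b),np.arctan2(-(a-b)[0],(a-b)[1]))
from scipy.spatial.transform import Rotation as R
print(R.from_quat(get_state()["tcp_rot"]).as_matrix().round(3))
E
```

```text
corner [0.63 0.17 0.01]
corner [0.6228 0.0442 0.01  ]
corner [0.5211 0.0522 0.01  ]
corner [0.5324 0.1781 0.01  ]
foot c [0.57657457 0.11110964 0.01      ] len 0.12616647657526334 width 0.09797651070004 yaw of y axis from world y -0.07317156448155604
x axis yaw -0.0808721871151251
barrel top [0.57606383 0.10255549 0.0675    ] side [0.5752635  0.09815257 0.0675    ]
side foot [array([0.5313, 0.1748, 0.01  ]), array([0.628 , 0.1668, 0.01  ]), array([0.6219, 0.0399, 0.01  ]), array([0.5216, 0.0485, 0.01  ])]
bar [ 0.5440832  -0.12564733  0.022     ] [ 0.54172637 -0.25416415  0.022     ] [ 0.54290479 -0.18990574  0.022     ] 0.1285384319782529 -0.01833666550806203
bar side [ 0.54460196 -0.12887935  0.022     ] [ 0.54131019 -0.25746727  0.022     ] [ 0.54295607 -0.19317331  0.022     ] 0.1286300384903746 -0.025593832501200967
[[ 0.     0.942  0.335]
 [-0.     0.335 -0.942]
 [-1.    -0.     0.   ]]
```

Call:
servo_tool(
  deltas=[
    [[0.14,0.2,0,0.04],[0.28,0.4,0,0.08],[0.42,0.6,0,0.12],[0.56,0.8,0,0.16],[0.7,1,0,0.2]],
  ],
  claw=0,
  force=60,
)

```text
time: 1.4
eef_pos: [0.2967, -0.5351, 0.2314]
tcp_rot: [0.311, 0.635, -0.312, 0.635]
contact_force: [0.3, 0.0, -0.2]
opening: 0.502
```

Call:
servo_tool(
  deltas=[
    [[0.14,0.2,0,0.04],[0.28,0.4,0,0.08],[0.42,0.6,0,0.12],[0.56,0.8,0,0.16],[0.7,1,0,0.2]],
  ],
)

```text
time: 1.9
eef_pos: [0.3668, -0.4351, 0.2315]
tcp_rot: [0.208, 0.676, -0.208, 0.676]
contact_force: [-0.3, 0.2, -0.0]
opening: 0.498
```

Call:
servo_tool(
  deltas=[
    [[0.14,0.2,0,0.04],[0.28,0.4,0,0.08],[0.42,0.6,0,0.12],[0.56,0.8,0,0.16],[0.7,1,0,0.2]],
  ],
)

```text
time: 2.4
eef_pos: [0.4368, -0.3351, 0.2315]
tcp_rot: [0.1, 0.7, -0.1, 0.7]
contact_force: [0.8, -1.0, -0.1]
opening: 0.502
```

Call:
servo_tool(
  deltas=[
    [[0.14,0.2,0,0.04],[0.28,0.4,0,0.08],[0.42,0.6,-0.2,0.12],[0.56,0.8,-0.4,0.16],[0.7,1,-0.6,0.168]],
  ],
)

```text
time: 2.9
eef_pos: [0.5069, -0.2352, 0.1711]
tcp_rot: [0.007, 0.707, -0.008, 0.707]
contact_force: [0.6, 0.1, -0.6]
opening: 0.497
```

Call:
servo_tool(
  deltas=[
    [[0.18,0.22,0,0],[0.36,0.44,0,0],[0.36,0.44,-0.35,0],[0.36,0.44,-0.7,0],[0.36,0.44,-1,0]],
  ],
)

```text
time: 3.4
eef_pos: [0.5422, -0.1914, 0.07]
tcp_rot: [0.008, 0.707, -0.008, 0.707]
contact_force: [0.0, -0.1, 0.2]
opening: 0.503
```

Call:
servo_tool(
  deltas=[
    [[0,0,-0.2,0],[0,0,-0.4,0],[0,0,-0.5,0],[0,0,-0.58,0],[0,0,-0.58,0]],
  ],
)

```text
time: 3.9
eef_pos: [0.5419, -0.1918, 0.0127]
tcp_rot: [0.008, 0.707, -0.008, 0.707]
contact_force: [0.4, -0.0, 1.3]
opening: 0.501
```

Call:
servo_tool(
  deltas=[
    [[0,0,0,0],[0,0,0,0],[0,0,0,0],[0,0,0,0],[0,0,0,0]],
  ],
  claw=-1,
)

```text
time: 4.4
eef_pos: [0.5433, -0.1924, 0.0147]
tcp_rot: [0.008, 0.706, -0.008, 0.708]
contact_force: [0.2, 0.1, 5.8]
opening: 0.116
```

Call:
servo_tool(
  deltas=[
    [[0,0,0.2,0],[0,0,0.5,0],[0,0,0.8,0],[0,0,1,0],[0,0,1,0]],
  ],
)

```text
time: 4.9
eef_pos: [0.5438, -0.1928, 0.1161]
tcp_rot: [0.007, 0.705, -0.009, 0.709]
contact_force: [0.4, -0.1, -2.1]
opening: 0.112
```

```bash
python3 - <<'E'
from h import *
a=read_camera("top");b=read_camera("side")
s=get_state();p=np.array(s["eef_pos"]);print(p,s["opening"],s["contact_force"],s["wrist_torque"])
out=[]
for c,im in(("top",a),("side",b)):
  u,v=pix(c,p).astype(int); x,y=max(u-48,0),max(v-36,0); print(c,x,y); out.append(cv2.resize(im[y:y+72,x:x+96],(800,600)[:1]+(300,) if 0 else (400,300),interpolation=cv2.INTER_CUBIC))
cv2.imwrite("pics/c.png",np.hstack(out))
E
```

```text
[ 0.54152752 -0.19153013  0.11218355] 0.11456841342197178 [-0.39063658 -0.17215892 -2.65344413] [ 0.00884536 -0.0092431  -0.0090563 ]
top 299 145
side 213 210
```

View pics/c.png

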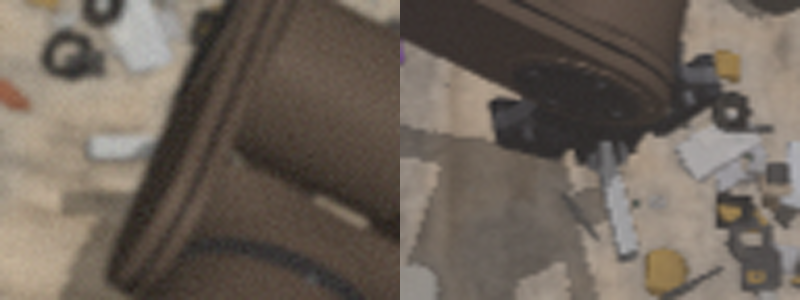

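Bar is held and clear of the bench: its end shows at about (625,250) in the right panel, and the force change is about 2.6 N. Next I'll carry it to the mount.

Call:
servo_tool(
  deltas=[
    [[0.02,0.2,0.05,0],[0.05,0.4,0.1,-0.01],[0.07,0.6,0.1,-0.02],[0.09,0.8,0.1,-0.03],[0.11,1,0.1,-0.034]],
  ],
)

```text
time: 5.5
eef_pos: [0.5515, -0.0905, 0.1202]
tcp_rot: [0.028, 0.708, -0.027, 0.705]
contact_force: [-0.2, 0.2, -2.7]
opening: 0.114
```

Call:
servo_tool(
  deltas=[
    [[0.02,0.2,0,0],[0.05,0.4,0,0],[0.07,0.6,0,0],[0.09,0.8,0,0],[0.11,1,0,0]],
  ],
)

```text
time: 6.0
eef_pos: [0.5624, 0.0092, 0.1201]
tcp_rot: [0.027, 0.709, -0.027, 0.705]
contact_force: [-0.1, -0.4, -1.9]
opening: 0.118
```

Call:
servo_tool(
  deltas=[
    [[0.02,0.25,0,0],[0.06,0.5,0,0],[0.1,0.75,0,0],[0.116,0.97,0,0],[0.116,0.97,-0.1,0]],
  ],
)

```text
time: 6.5
eef_pos: [0.5753, 0.1073, 0.1117]
tcp_rot: [0.026, 0.707, -0.026, 0.706]
contact_force: [0.9, -0.6, -2.4]
opening: 0.114
```

```bash
python3 - <<'E'
from h import *
a=read_camera("top");b=read_camera("side")
s=get_state();p=np.array(s["eef_pos"]);print(p,s["tcp_rot"],s["opening"],s["contact_force"],s["wrist_torque"])
cv2.imwrite("pics/d_top.png",a);cv2.imwrite("pics/d_side.png",b)
r=lambda im,x,y:cv2.resize(im[y:y+75,x:x+50],(400,600),interpolation=cv2.INTER_CUBIC)
cv2.imwrite("pics/d.png",np.hstack([r(a,195,135),r(b,222,128)]))
E
```

```text
[0.57312113 0.10509052 0.10914072] [ 0.02615342  0.7092516  -0.02678492  0.70396075] 0.1115570412993174 [-0.38919679 -0.06523819 -2.49395775] [-0.0078656   0.06210437 -0.04724846]
```

View pics/d.png

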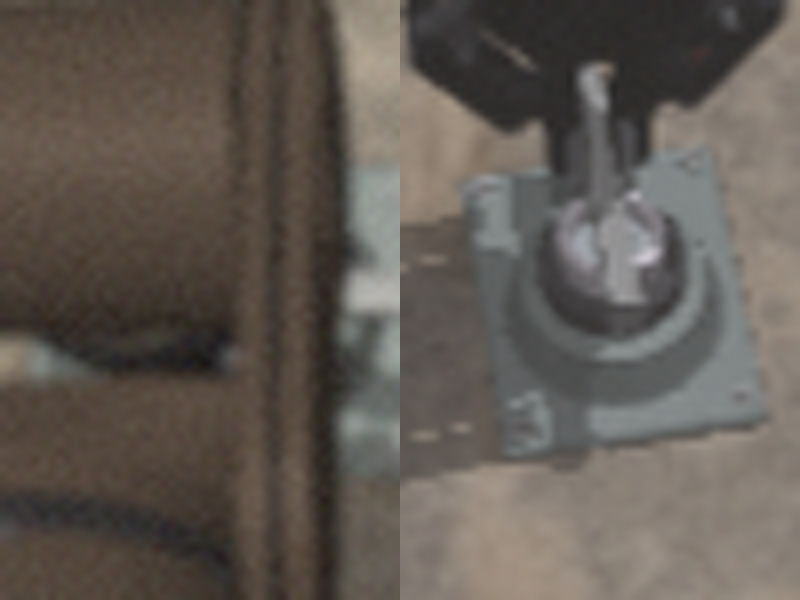

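```bash
cat > ov.py <<'E'
from h import *
def overlay(im,mx,my,yaw,bx,by,bz,byaw,fn,x0=228,y0=125,w=48,h=54,s=11,bar=True):
    o=cv2.resize(im[y0:y0+h,x0:x0+w],(w*s,h*s),interpolation=cv2.INTER_CUBIC)
    P=lambda X:tuple(int(q) for q in ((pix("side",X)-[x0,y0]+.5)*s-.5))
    def W(cx,cy,a,l):return [cx+np.cos(a)*l[0]-np.sin(a)*l[1],cy+np.sin(a)*l[0]+np.cos(a)*l[1],l[2]]
    def poly(L,cx,cy,a,col):cv2.polylines(o,[np.array([P(W(cx,cy,a,l)) for l in L])],True,col,1)
    poly([(20*np.cos(t)/1e3,.02*np.sin(t),.0675) for t in np.linspace(0,6.28,40)],mx,my,yaw,(0,0,255))
    poly([(.029*np.cos(t),.029*np.sin(t),.051) for t in np.linspace(0,6.28,40)],mx,my,yaw,(0,255,255))
    poly([(-.052,-.056,.01),(.052,-.056,.01),(.052,.074,.01),(-.052,.074,.01)],mx,my,yaw,(0,0,255))
    if bar:
      for z in(0,.022): poly([(-.006,-.065,bz+z),(.006,-.065,bz+z),(.006,.065,bz+z),(-.006,.065,bz+z)],bx,by,byaw,(0,255,0))
    cv2.imwrite(fn,o)
E
python3 - <<'E'
from ov import *
overlay(cv2.imread("pics/d_side.png"),.5755,.1003,-.076,.5750,.105,.096,-.075,"pics/e.png")
E
```

```text
(no output)
```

View pics/e.png

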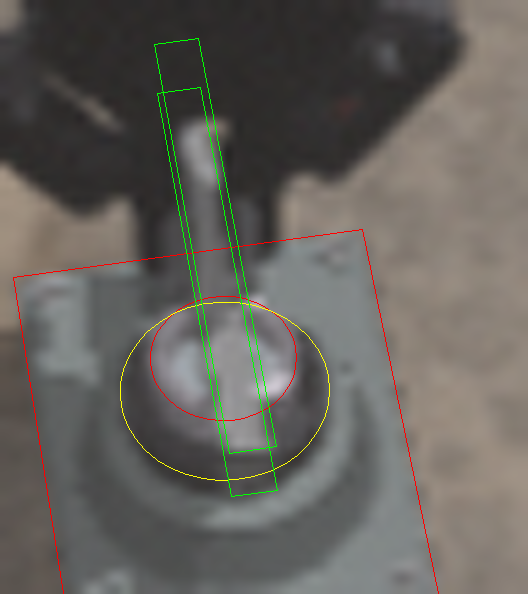

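```bash
python3 - <<'E'
from h import *
for z in(.098,.12):print(z,pix("side",[.5408,-.2568,z]))
print("obs 267.7 271.2 (bottom of end)")
# profile along bar in d_side
b=cv2.imread("pics/d_side.png");g=b.mean(2).astype(int)
print("cols 244..256")
for v in range(145,172):print(v,g[v,240:258])
print("barrel",pix("side",[.5755,.1003,.0675]))
E
```

```text
0.098 [267.19299078 272.73053698]
0.12 [267.44958283 270.47255973]
obs 267.7 271.2 (bottom of end)
cols 244..256
145 [ 74  44  53  70  74  75 103  94  61  64  79  64  48  95 135 130 131 134]
146 [ 73  46  54  71  73  77 103  97  76  62  79  63  47  93 132 124 126 134]
147 [ 76  47  53  70  76  80 103 103  90  63  79  64  58 100 136 136 136 133]
148 [ 83  48  53  70  75  81 102 102  88  65  80  74  90 120 132 133 119 108]
149 [102  57  55  72  77  79 104 104  93  76  88 111 132 133 133 133 134 128]
150 [ 83  75  73  80  77  82 106 104 105 100  84 109 134 133 134 133 134 134]
151 [ 88  76  74  77  70  80 105 103 103  94  87 117 134 133 133 134 133 134]
152 [ 87  72  74  77  81  91 109 105 104 100 141 177 136 134 133 133 134 135]
153 [ 91  81  90 118 128 105 100 106 120 137 115 124 136 135 132 133 132 133]
154 [103 111 117 134 120  97  91 105 123 136 112 106 124 128 114 122 130 131]
155 [ 89 100 125 127 106  96  90 128 147 145 139 114 105 123 118  76 107 129]
156 [ 72  89 122 122 134 144 118 151 146 145 153 155 124 120 126  87  86 121]
157 [ 63  99 133 136 158 153 131 148 147 147 143 14
[... 453 characters left out ...]
 152 147 145 129  89  86  84  82  76  89]
164 [ 59  60  62  66  78  96 108 111 131 149 146 133  99  83  81  76  61  97]
165 [ 67  56  62  63  66  68  74  84 114 145 143 138 115  82  78  67  70 107]
166 [ 85  56  56  61  64  63  65  66  72  78  78  81  78  69  58  60  99 135]
167 [ 92  76  57  57  56  60  60  67  77  82  80  80  75  64  65  91 123 136]
168 [ 96  90  78  62  57  55  57  62  74  81  80  78  70  70 106 135 136 134]
169 [ 93  95  95  92  80  65  60  62  73  83  72  80  94 110 135 135 131 114]
170 [ 85  94  96  96  94  96  97  96  94  94 102 116 137 136 135 130 114  89]
171 [ 79  80  89  94  95  95  97 114 136 135 137 135 137 134 120  98  93  95]
barrel [247.87221899 157.09484337]
```

Picture check: the bar's near end projects at side (250,165.5), where the model expects it. Only its x is about 1 mm low relative to the barrel centre at (248,157). I'll shift +1 mm and descend by feel.

Call:
servo_tool(
  deltas=[
    [[0.012,0,-0.08,0],[0.012,0,-0.16,0],[0.012,0,-0.23,0],[0.012,0,-0.25,0],[0.012,0,-0.25,0]],
  ],
)

```text
time: 7.1
eef_pos: [0.5767, 0.1047, 0.0876]
tcp_rot: [0.027, 0.707, -0.027, 0.706]
contact_force: [-0.4, 0.7, -1.4]
opening: 0.115
```

Call:
servo_tool(
  deltas=[
    [[0,0,-0.02,0],[0,0,-0.04,0],[0,0,-0.06,0],[0,0,-0.08,0],[0,0,-0.08,0]],
  ],
)

```text
time: 7.6
eef_pos: [0.5768, 0.1051, 0.08]
tcp_rot: [0.027, 0.707, -0.027, 0.706]
contact_force: [-0.4, -0.0, -1.4]
opening: 0.118
```

Call:
servo_tool(
  deltas=[
    [[0,0,-0.01,0],[0,0,-0.02,0],[0,0,-0.03,0],[0,0,-0.04,0],[0,0,-0.04,0]],
  ],
)

```text
time: 8.1
eef_pos: [0.5769, 0.1051, 0.0761]
tcp_rot: [0.027, 0.707, -0.027, 0.706]
contact_force: [-0.7, 1.0, -2.6]
opening: 0.115
```

Call:
servo_tool(
  deltas=[
    [[0,0,-0.01,0],[0,0,-0.02,0],[0,0,-0.03,0],[0,0,-0.035,0],[0,0,-0.035,0]],
  ],
)

```text
time: 8.6
eef_pos: [0.5771, 0.105, 0.0728]
tcp_rot: [0.027, 0.707, -0.027, 0.707]
contact_force: [-1.2, -0.4, -2.3]
opening: 0.115
```

Call:
servo_tool(
  deltas=[
    [[0,0,-0.01,0],[0,0,-0.015,0],[0,0,-0.02,0],[0,0,-0.02,0],[0,0,-0.02,0]],
  ],
)

```text
time: 9.1
eef_pos: [0.5773, 0.1051, 0.0726]
tcp_rot: [0.027, 0.707, -0.027, 0.707]
contact_force: [-4.2, 0.1, 7.0]
opening: 0.114
```

Call:
servo_tool(
  deltas=[
    [[-0.01,0,0.01,0],[-0.01,0,0.01,0],[-0.01,0,0.01,0],[-0.01,0,0.01,0],[-0.01,0,0.01,0]],
  ],
  claw=0,
)

```text
time: 9.6
eef_pos: [0.5761, 0.1051, 0.0716]
tcp_rot: [0.027, 0.707, -0.027, 0.707]
contact_force: [-0.1, 0.0, 0.3]
opening: 0.497
```

Call:
servo_tool(
  deltas=[
    [[0,0,0.1,0],[0,0,0.3,0],[0,0,0.5,0.08],[0,0,0.7,0.16],[-0.005,-0.05,0.7,0.24]],
  ],
  claw=1,
)

```text
time: 10.1
eef_pos: [0.5781, 0.1004, 0.1466]
tcp_rot: [-0.108, 0.696, 0.108, 0.702]
contact_force: [0.6, -0.3, -0.2]
opening: 1.002
```

```bash
python3 - <<'E'
from ov import *
b=read_camera("side");cv2.imwrite("pics/f_side.png",b)
s=get_state();print(s["eef_pos"],s["tcp_rot"],s["opening"],s["contact_force"])
overlay(b,.5755,.1003,-.076,.5755,.105,.058,-.075,"pics/f.png")
E
```

```text
[0.57719744 0.09958204 0.14496092] [-0.10945614  0.69686448  0.10856367  0.70043785] 0.9977189527946557 [-0.12597799 -0.44262864 -1.74743213]
```

View pics/f.png

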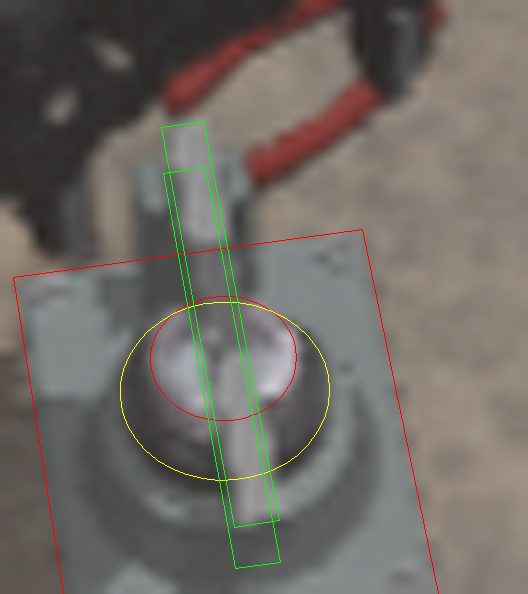

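The bar lies in the notches and fork, and it matches the model outline at 58 mm (near end at side ~(250,171)). Next is the ring. I'll start about 0.75 rad anticlockwise, straddling the bar.

Call:
servo_tool(
  deltas=[
    [[0,0,0,0.08],[0,0,0,0.16],[0,0,0,0.24],[0,0,-0.25,0.24],[0,0,-0.5,0.24]],
  ],
)

```text
time: 10.65
eef_pos: [0.5765, 0.1002, 0.0926]
tcp_rot: [-0.235, 0.666, 0.234, 0.668]
contact_force: [-0.4, 0.2, -0.8]
opening: 1.001
```

Call:
servo_tool(
  deltas=[
    [[0,0,-0.15,0],[0,0,-0.3,0],[0,0,-0.42,0],[0,0,-0.51,0],[0,0,-0.55,0]],
  ],
)

```text
time: 11.15
eef_pos: [0.5753, 0.1001, 0.036]
tcp_rot: [-0.235, 0.667, 0.235, 0.667]
contact_force: [0.5, -0.1, 0.4]
opening: 1.0
```

Call:
servo_tool(
  deltas=[
    [[0,0,0,0],[0,0,0,0],[0,0,0,0],[0,0,0,0],[0,0,0,0]],
  ],
  claw=-1,
  force=30,
)

```text
time: 11.65
eef_pos: [0.5772, 0.1007, 0.0383]
tcp_rot: [-0.235, 0.665, 0.235, 0.668]
contact_force: [2.6, 4.4, 3.2]
opening: 0.659
```

```bash
python3 -c "
from plant import *
s=get_state();print(s['time'],s['eef_pos'],s['opening'],s['contact_force'],s['wrist_torque'])"
```

```text
11.65 [0.57715871 0.10066811 0.03827285] 0.6592930756820552 [2.5967433  4.35452047 3.21617134] [ 0.71454797 -0.39036382 -0.02156486]
```

Call:
servo_tool(
  deltas=[
    [[0.01,0.015,0,-0.03],[0.01,0.015,0,-0.06],[0.01,0.015,0,-0.09],[0.01,0.015,0,-0.12],[0.01,0.015,0,-0.15]],
  ],
)

```text
time: 12.15
eef_pos: [0.577, 0.1008, 0.0382]
tcp_rot: [-0.156, 0.69, 0.154, 0.69]
contact_force: [-0.8, -0.2, 6.5]
opening: 0.661
```

```bash
cat > q.py <<'E'
from plant import *
import numpy as np
from scipy.spatial.transform import Rotation as R
s=get_state();m=R.from_quat(s['tcp_rot']).as_matrix()
print(s['time'],np.round(s['eef_pos'],4),'ang',round(np.arctan2(m[1,2],m[0,2])+.076,4),round(s['opening'],3),np.round(s['contact_force'],1),np.round(s['wrist_torque'],3),'q6',round(s['qpos'][5],3),'tau6',round(s['joint_efforts'][5],3))
E
python3 q.py
```

```text
12.15 [0.577  0.1008 0.0382] ang 0.5176 0.661 [-0.8 -0.2  6.5] [-0.061  0.23   0.111] q6 -0.44 tau6 -0.165
```

Call:
servo_tool(
  deltas=[
    [[0,0,0,-0.01],[0,0,0,-0.02],[0,0,0,-0.03],[0,0,0,-0.04],[0,0,0,-0.05]],
  ],
)

```text
time: 12.65
eef_pos: [0.5768, 0.1008, 0.0382]
tcp_rot: [-0.129, 0.696, 0.127, 0.695]
contact_force: [-0.8, 0.2, 6.7]
opening: 0.66
```

```bash
python3 q.py
```

```text
12.65 [0.5768 0.1008 0.0382] ang 0.4404 0.66 [-0.8  0.2  6.7] [-0.059  0.252  0.079] q6 -0.362 tau6 -0.0
```

Call:
servo_tool(
  deltas=[
    [[0,0,0,-0.01],[0,0,0,-0.02],[0,0,0,-0.03],[0,0,0,-0.04],[0,0,0,-0.05]],
  ],
)

```text
time: 13.15
eef_pos: [0.5768, 0.1007, 0.0382]
tcp_rot: [-0.101, 0.7, 0.1, 0.7]
contact_force: [0.4, -0.1, 6.5]
opening: 0.66
```

```bash
python3 q.py
```

```text
13.15 [0.5768 0.1007 0.0382] ang 0.3619 0.66 [ 0.4 -0.1  6.5] [-0.084  0.347  0.075] q6 -0.284 tau6 0.0
```

Call:
servo_tool(
  deltas=[
    [[0,0,0,-0.01],[0,0,0,-0.02],[0,0,0,-0.03],[0,0,0,-0.04],[0,0,0,-0.05]],
  ],
)

```text
time: 13.65
eef_pos: [0.5766, 0.1007, 0.0382]
tcp_rot: [-0.074, 0.704, 0.073, 0.703]
contact_force: [-1.6, -0.1, 6.4]
opening: 0.66
```

```bash
python3 q.py
```

```text
13.65 [0.5766 0.1007 0.0382] ang 0.2834 0.66 [-1.6 -0.1  6.4] [-0.091  0.348  0.11 ] q6 -0.205 tau6 0.001
```

Call:
servo_tool(
  deltas=[
    [[0,0,0,-0.01],[0,0,0,-0.02],[0,0,0,-0.03],[0,0,0,-0.04],[0,0,0,-0.05]],
  ],
)

```text
time: 14.15
eef_pos: [0.5765, 0.1007, 0.0382]
tcp_rot: [-0.046, 0.706, 0.045, 0.705]
contact_force: [-2.5, -0.6, 7.8]
opening: 0.662
```

```bash
python3 q.py
```

```text
14.15 [0.5765 0.1007 0.0382] ang 0.2048 0.662 [-2.5 -0.6  7.8] [-0.1    0.452  0.095] q6 -0.127 tau6 0.001
```

Call:
servo_tool(
  deltas=[
    [[-0.005,0,0,-0.01],[-0.01,0,0,-0.02],[-0.01,0,0,-0.03],[-0.01,0,0,-0.04],[-0.01,0,0,-0.05]],
  ],
)

```text
time: 14.65
eef_pos: [0.5762, 0.1007, 0.0382]
tcp_rot: [-0.018, 0.707, 0.017, 0.707]
contact_force: [-0.1, -0.2, 5.6]
opening: 0.656
```

```bash
python3 q.py
```

```text
14.65 [0.5762 0.1007 0.0382] ang 0.1261 0.656 [-0.1 -0.2  5.6] [-0.099  0.117  0.101] q6 -0.048 tau6 -0.002
```

Call:
servo_tool(
  deltas=[
    [[0,0,0,-0.01],[0,0,0,-0.02],[0,0,0,-0.03],[0,0,0,-0.04],[0,0,0,-0.05]],
  ],
)

```text
time: 15.15
eef_pos: [0.5761, 0.1007, 0.0382]
tcp_rot: [0.009, 0.707, -0.01, 0.707]
contact_force: [0.1, -0.3, 5.9]
opening: 0.661
```

```bash
python3 q.py
```

```text
15.15 [0.5761 0.1007 0.0382] ang 0.049 0.661 [ 0.1 -0.3  5.9] [-0.09   0.165  0.33 ] q6 0.029 tau6 0.229
```

Call:
servo_tool(
  deltas=[
    [[0,0,0,-0.004],[0,0,0,-0.008],[0,0,0,-0.012],[0,0,0,-0.016],[0,0,0,-0.02]],
  ],
)

```text
time: 15.65
eef_pos: [0.5761, 0.1007, 0.0382]
tcp_rot: [0.02, 0.707, -0.021, 0.707]
contact_force: [0.1, 0.9, 6.2]
opening: 0.658
```

```bash
python3 q.py
```

```text
15.65 [0.5761 0.1007 0.0382] ang 0.0183 0.658 [0.1 0.9 6.2] [-0.039  0.214  0.377] q6 0.06 tau6 0.333
```

Call:
servo_tool(
  deltas=[
    [[0,0,0,0],[0,0,0,0],[0,0,0,0],[0,0,0,0],[0,0,0,0]],
  ],
  claw=1,
)

```text
time: 16.15
eef_pos: [0.5753, 0.1015, 0.0365]
tcp_rot: [0.021, 0.707, -0.021, 0.707]
contact_force: [0.5, -0.1, 0.9]
opening: 1.001
```

Call:
servo_tool(
  deltas=[
    [[0,0,0.15,0],[0,0,0.4,0],[0,0,0.65,0],[0,0,0.9,0],[0,0,1,0]],
  ],
)

```text
time: 16.65
eef_pos: [0.5775, 0.1017, 0.1411]
tcp_rot: [0.021, 0.705, -0.021, 0.709]
contact_force: [0.1, 0.0, -0.1]
opening: 1.001
```

Call:
servo_tool(
  deltas=[
    [[-0.2,-0.2,0.1,0],[-0.4,-0.5,0.2,0],[-0.5,-0.8,0.3,0],[-0.5,-1,0.3,0],[-0.5,-1,0.3,0]],
  ],
)

```text
time: 17.15
eef_pos: [0.5255, -0.0003, 0.1674]
tcp_rot: [0.022, 0.706, -0.023, 0.707]
contact_force: [0.6, 0.2, 1.2]
opening: 0.999
```

```bash
python3 q.py; python3 - <<'E'
from ov import *
b=read_camera("side");a=read_camera("top");cv2.imwrite("pics/g_side.png",b);cv2.imwrite("pics/g_top.png",a)
overlay(b,.5755,.1003,-.076,.5755,.105,.058,-.075,"pics/g.png")
o=cv2.resize(a[144:198,190:262],(360,270),interpolation=cv2.INTER_CUBIC)
g=cv2.imread("pics/g.png");m=np.zeros((594,528+264,3),np.uint8);m[:,:528]=g;m[:198,528:]=cv2.resize(o,(264,198));cv2.imwrite("pics/g.png",m)
for n in("cup_near","tin_near","loupe_near"):print(n,[(np.round(r["at"],3).tolist(),round(r["p"],2)) for r in recognise("top",n)][:2])
E
```

```text
17.15 [ 5.255e-01 -3.000e-04  1.674e-01] ang 0.0127 0.999 [0.6 0.2 1.2] [-0.001 -0.026  0.019] q6 -0.13 tau6 -0.107
cup_near [([0.704, -0.059, 0.029], 0.65), ([0.572, 0.137, 0.015], 0.61)]
tin_near [([0.693, -0.272, 0.026], 0.74)]
loupe_near []
```

View pics/g.png

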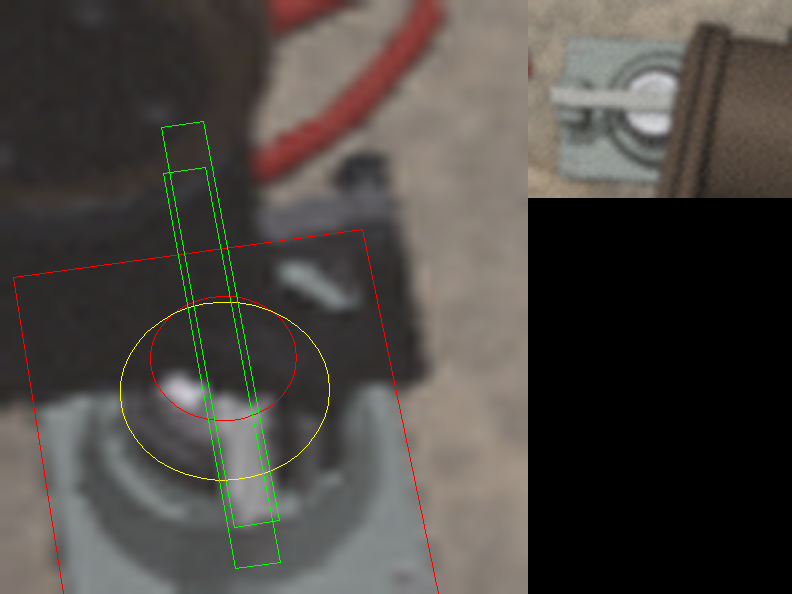

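The bar is unmoved: its near end is still on the model outline at side ~(250,171), and the top view shows it through the fork. The tool is clear, and the torque puts the ring inside the firm window.

```bash
python3 -c "
from plant import *
print(sign_off())"
```

```text
the job is handed in; nothing more can be done
None
```

The bar is in place, the lock ring is seated firm, and the job is handed in at about 17.5 s. No verdict came back, so the result rests on my own checks below.

- **Bar:** I set it into the notches and fork of the grey mount, with contact felt at the height expected for a 58 mm underside. After the ring was turned, the visible parts (near end in the side view, length through the fork in the top view) still matched that position.
- **Lock ring:** I turned it clockwise about 0.73 rad. It ran at about 0.09 N m, then rose to 0.33 and finally 0.377 N m. By your torque figures that puts `seat_part` at about 0.09 rad. If the running drag adds to the reading, it is nearer 0.04–0.05. Both are firm and well short of forced.
- **Barrel setting:** I did not measure the barrel angle directly. It is limited by the bar sitting in the fork.
- **Bystanders:** The cup and tin were found within about 4 mm of their starting positions. The recogniser did not find the loupe at the end, so it is unconfirmed, but the arm never went near it.
- **Arm:** It ended about 10 cm from the mount, touching nothing.

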